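# Dispense one coin roll at the teller's counter

## Task

A customer needs one roll of the yellow-wrapped coins. With the fingertips, press the rubber pad of the yellow dispenser's rocking lever all the way down, keep it down until one roll has run out under the gate into the catch tray, then let the pad come all the way back up so that the next roll settles against the shut gate. Only that one roll: do not touch any roll or the gate by hand, do not work the grey dispenser, pick nothing up and leave everything else on the counter where it is.

Things in the scene. Friction and masses are not known exactly. Their poses are not given: they have to be found in the camera images.
- yellow_dispenser: yellow sheet-metal coin-roll dispenser fixed to the counter, 315 (x) x 118 x 106 mm high. Origin at counter level, 155 mm ahead of its rear end; +x away from the teller, downhill. From the rear: press pad (x -126 mm), 10 degree lane with four yellow rolls lying crosswise (x -84 to 50, lane sides 91 mm high at the rear, 65 at the gate), gate (x 50), ramp, catch tray (x 98 to 157, rim 40 mm high).
- yellow_lever (a joint): rocking lever of the yellow dispenser, rad. 0: at rest, pad up, gate shut; grows as the pad goes down; 0.285: at its rigid stop, pad 28 mm lower, gate fully up. Shaft crosswise, 95 mm ahead of the pad and 38 mm lower. A spring returns it to 0. About 5 N at the pad moves it, 7 N holds it down (more only presses on the stop). The gate frees the first roll by about 0.23.
- yellow_pad (a point): centre of the top of the black ribbed rubber pad on the rear end of the yellow lever, the place to press; 32 mm (dispenser x) by 44 mm (y); about 103 mm above the counter at rest, 74 mm when pressed home, moving 7 mm backwards on the way. Nothing lies above it.
- yellow_gate (a point): steel gate blade, 90 x 40 x 3 mm, on the front end of the yellow lever; rises 24 mm as the pad is pressed. This point: middle of its lower edge. While the gate is up, two pins of the lever stand up through the bed and hold the second roll back until the lever is nearly back at 0: one full press and release gives one roll, however long it is held.
- yellow_tray (a point): centre of the floor of the yellow dispenser's catch tray, 128 mm ahead of its origin, 11 mm above the counter; tray inside 57 mm (x) by 96 mm (y).
- grey_dispenser: grey sheet-metal coin-roll dispenser fixed to the counter (same make; not to be used), 315 (x) x 118 x 106 mm high. Origin at counter level, 155 mm ahead of its rear end; +x away from the teller, downhill. From the rear: press pad (x -126 mm), 10 degree lane with three grey rolls lying crosswise (x -84 to 50, lane sides 91 mm high at the rear, 65 at the gate), gate (x 50), ramp, catch tray (x 98 to 157, rim 40 mm high).
- grey_lever (a joint): rocking lever of the grey dispenser, same as the yellow one; leave it at rest, 0.
- grey_pad (a point): centre of the top of the black ribbed rubber pad on the rear end of the grey lever, not to be pressed; 32 mm (dispenser x) by 44 mm (y); about 103 mm above the counter at rest, 74 mm when pressed home, moving 7 mm backwards on the way. Nothing lies above it.
- yellow_roll1: yellow-wrapped coin roll, 25 mm diameter, 92 mm long, about 0.3 kg, first in the lane, against the gate of the yellow dispenser at the start; origin at its centre, y along its length (it turns about y as it rolls).
- yellow_roll2: yellow-wrapped coin roll, 25 mm diameter, 92 mm long, about 0.3 kg, second in the lane of the yellow dispenser at the start; origin at its centre, y along its length (it turns about y as it rolls).
- yellow_roll3: yellow-wrapped coin roll, 25 mm diameter, 92 mm long, about 0.3 kg, third in the lane of the yellow dispenser at the start; origin at its centre, y along its length (it turns about y as it rolls).
- yellow_roll4: yellow-wrapped coin roll, 25 mm diameter, 92 mm long, about 0.3 kg, fourth, uppermost in the lane of the yellow dispenser at the start; origin at its centre, y along its length (it turns about y as it rolls).
- grey_roll1: grey-wrapped coin roll, 25 mm diameter, 92 mm long, about 0.3 kg, first in the lane, against the gate of the grey dispenser at the start; origin at its centre, y along its length (it turns about y as it rolls).
- grey_roll2: grey-wrapped coin roll, 25 mm diameter, 92 mm long, about 0.3 kg, second in the lane of the grey dispenser at the start; origin at its centre, y along its length (it turns about y as it rolls).
- grey_roll3: grey-wrapped coin roll, 25 mm diameter, 92 mm long, about 0.3 kg, third in the lane of the grey dispenser at the start; origin at its centre, y along its length (it turns about y as it rolls).
- loose_roll: spare cream-wrapped coin roll, 25 mm diameter, 92 mm tall, standing on end on the counter; origin at its centre. Bystander.
- stamp: self-inking rubber stamp, black and red, 42 x 34 mm, 68 mm tall; origin at the centre of its underside. Bystander.
- mug: white mug, 78 mm diameter, 92 mm tall, handle at its +y; origin at the centre of its underside. Bystander.
- moistener: round blue finger moistener with a yellow sponge, 76 mm diameter, 31 mm tall; origin at the centre of its underside. Bystander.
- note_bundle: banded bundle of pink banknotes, 70 (x) x 150 (y) x 13 mm, lying flat; origin at the centre of its underside. Bystander.
- calculator: grey desk calculator, 150 (x) x 105 (y) x 24 mm; origin at the centre of its underside. Bystander.
There are look-alikes about, which are no part of the job. What is shaped like the yellow_roll3 but green, red or turquoise is not meant.

How it is judged:
By the outcome, as a careful person would: the job done as asked, in the order asked, and still so for the second after the job is handed in, with the robot touching nothing.
It also fails if it takes over 32 s, if anything falls off the work surface, if the arm or the gripper's body presses on something with over 40 N, if the wrist force passes 120 N, or if a joint passes its speed limit or range.

## Robot

A 6-joint arm with a two-finger parallel gripper is mounted at the origin on the work surface. World frame = base frame: x ahead of the robot, y to its left, z up, the work surface at z = 0. Lengths are in m, angles in rad, forces in N, time in s.
With the tool pointing down it reaches from about 0.375 to 0.75 m from the base axis. Payload 9 kg.
Tool frame: the origin (TCP) lies between the finger pads; the fingertips stand bot.finger_overhang ahead of it and the grasp point (between the pads) lies 6 mm ahead of it (bot.finger_overhang is the distance from the TCP to the fingertips, in m); z points along the fingers, y is the line along which they close (so a half turn about z gives the same grasp; the last joint's range is limited). The gripper opens to 85 mm and grips with 20 to 120 N. Pads are 22 mm wide; open, the fingers measure 114 mm over their backs; the gripper's body (76 mm by 85 mm) begins 54 mm behind the grasp point. The pads swing forward as they close: fully open they stand 13 mm farther back than shut.
Start: joints at [-1.377, 0.104, 0.097, 1.564, 0, 1.353], TCP at [0.24, -0.55, 0.256] pointing down, gripper open.
Joint ranges: [-2.99, 2.99], [-0.84, 1.86], [-1.1, 1.16], [-1.84, 2.11], [-1.51, 1.56], [-3.14, 3.14]. Speed limits (rad/s): [2.22, 2.22, 2.57, 3.14, 3.14, 3.14].

## Interface

Orientations are given as a 3x3 rotation matrix whose columns are the frame's x, y, z axes.
In Python, from bench import bot gives the robot as it stands. The module is installed in compiled form; this text tells all that it offers.
- The arm moves only by the shell command python3 -m creep 'ROWS'. ROWS is JSON, a list of rows, each a list of 7 numbers: the shift along the tool's x, y, z as a fraction of full scale, then the turn, a rotation vector about the tool's x, y, z as a fraction of full scale, then the opening, from -1 (shut) to 1 (fully open). A call has 1 to 20 rows; each row is the pose to reach, as a shift and turn from the pose commanded when the call began, along the tool's axes at that moment, turning the shorter way round; what a row does not reach only later rows make up. Full scale, the value 1, is 0.3 m for a shift and 180 degrees for a turn. A row lasts 1/8 s, in which the tool goes at most 62.5 mm and 10.7 degrees, less where a joint would pass 70% of its speed; a pose out of reach is approached as far as the arm can. A call with a number of a shift or a turn outside -1 to 1 is refused whole. A call with a gripper value outside its range is refused whole. The fingers move at their own pace and stop on an object; the grip force is fixed at half the most. Time passes only in rows, so rows that repeat a pose let the fingers close. It gives the time, the measured TCP pose, the force, the opening and the grip force at its end, in the units of the state.
- bot.observe(): the state, without advancing time (a new reading comes with each control period).
- bot.read_camera(name): name is "scene" or "top"; returns a dict with "color" (480x640x3 uint8, red, green, blue), "mtx" (3x3 intrinsics, pixels), "R" (3x3) and "t" (3): a world point X has camera coordinates R X + t. Camera axes: x right, y down, z forward; pixel columns grow to the right and rows downward; lengths in m; the calibration is good to about 2 mm. A picture is of the moment at which its call begins. There is no depth.
- bot.close_job(): hands the job in; it is judged then, once.
The state is a dict: "time_s": time; "qpos": joint angles; "dq": joint speeds; "joint_torque": joint torques, N m; "position": TCP position; "ee_rot": TCP orientation; "force": force on the tool from outside, world axes, zero at the start; "moment": the same for the moment, N m; "finger_gap": finger opening in m; "grasp_force": force on a finger pad.
Only numpy, scipy, OpenCV 4.12 (cv2) and the standard library are available. Lean on these libraries where they do the work, as an engineer would, in place of code of your own. Each camera call takes 0.05 s, during which the arm holds its last target. There are 200 camera calls.

## Working session

There is one attempt and no reset: what is moved stays moved. The work goes in short steps, Python scripts to look and compute and a shell command to move; the robot and the scene stay as the last step left them, time stands still between calls to the robot, and variables do not carry over. Pictures are saved under pics/ and viewed, at most 10 in all, crops included, and the job is handed in when it is done.

```bash
mkdir -p pics
python3 - <<'E'
from bench import bot
import cv2,numpy as np
s=bot.observe()
for k in('time_s','position','ee_rot','force','finger_gap'):print(k,np.round(s[k],3).tolist())
print(bot.finger_overhang)
for n in('scene','top'):
    c=bot.read_camera(n);cv2.imwrite(f'pics/{n}0.png',c['color'][:,:,::-1]);np.savez(n+'.npz',**c)
    print(n,np.round(c['mtx'],1).tolist(),np.round(c['R'],3).tolist(),np.round(c['t'],3).tolist())
E
```

```text
time_s 0.0
position [0.24, -0.55, 0.256]
ee_rot [[0.916, 0.4, -0.0], [0.4, -0.916, 0.001], [0.0, -0.001, -1.0]]
force [0.295, -0.568, 0.715]
finger_gap 0.085
0.025
scene [[439.8, 0.0, 321.4], [0.0, 439.8, 238.4], [0.0, 0.0, 1.0]] [[-0.768, 0.641, -0.009], [0.401, 0.47, -0.786], [-0.5, -0.607, -0.618]] [0.403, -0.125, 1.377]
top [[525.7, 0.0, 319.6], [0.0, 525.7, 240.0], [0.0, 0.0, 1.0]] [[0.026, -1.0, 0.009], [-0.997, -0.027, -0.065], [0.066, -0.007, -0.998]] [-0.018, 0.529, 1.255]
```

View pics/scene0.png

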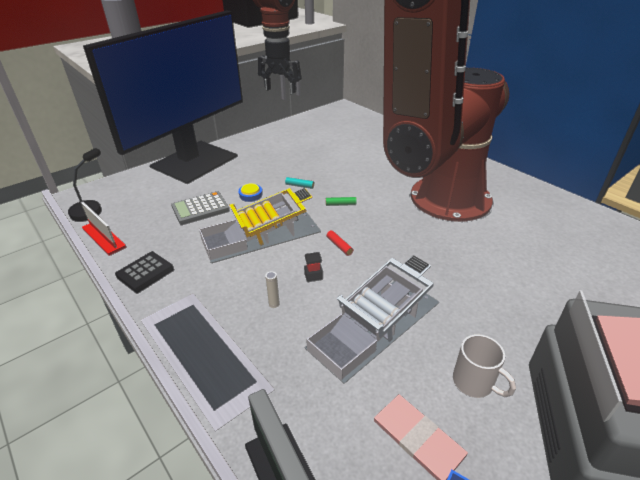

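View pics/top0.png

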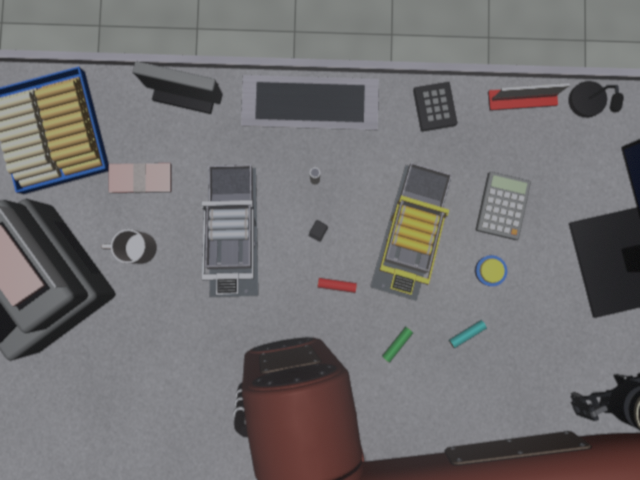

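The scene view shows the yellow dispenser with its pad near (303,195). In the top view the yellow pad is at about (402,284), the yellow tray at (425,182) and the grey pad at (228,285). There are two candidate pads. The one at (402,284) is on the yellow frame that holds four yellow rolls, so it's the one meant. I'll confirm that in an enlarged crop.

```bash
cat > h.py <<'E'
import numpy as np,cv2
def cam(n):
    return np.load(n+'.npz')
def at_z(c,px,z):
    K,R,t=c['mtx'],c['R'],c['t']
    C=-R.T@t; d=R.T@np.linalg.inv(K)@np.array([*px,1.]); return C+d*(z-C[2])/d[2]
def tri(p,q):
    P=[c['mtx']@np.c_[c['R'],c['t']] for c in(cam('scene'),cam('top'))]
    X=cv2.triangulatePoints(P[0],P[1],np.array(p,float),np.array(q,float)).ravel();return X[:3]/X[3]
E
python3 - <<'E'
from h import *
a=cam('top')['color'][155:305,365:455,::-1]; b=cam('scene')['color'][180:250,210:325,::-1]
a=cv2.resize(a,None,fx=4,fy=4,interpolation=2);b=cv2.resize(b,None,fx=3.8,fy=3.8,interpolation=2)
o=np.zeros((600,800,3),np.uint8);o[:600,:360]=a;o[:b.shape[0],362:362+b.shape[1]]=b[:, :438]
cv2.imwrite('pics/crop.png',o)
t=cam('top')
print(at_z(t,(402,284),.103),at_z(t,(425,182),.011),at_z(t,(228,285),.103))
E
```

```text
[ 0.42963709 -0.19090879  0.103     ] [ 0.67947691 -0.25868806  0.011     ] [0.41718166 0.19957362 0.103     ]
```

View pics/crop.png

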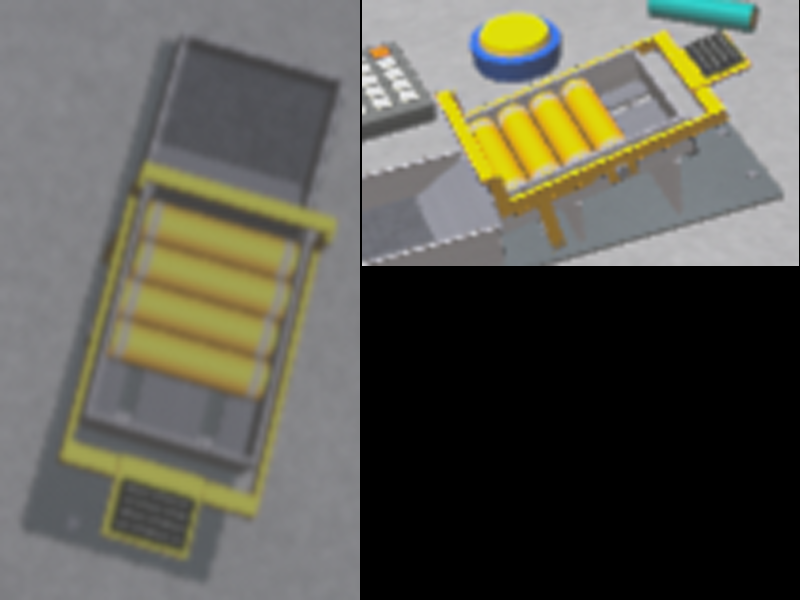

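The crop confirms it: the black ribbed pad behind the frame with four yellow rolls is centred at top (403,283.5) and scene (303,194.5). The pad-to-tray distance comes out at 0.259 m, against 0.254 m expected.

Run:
```python
from h import *
from bench import bot
from scipy.spatial.transform import Rotation as Ro
t=cam('top')
print(at_z(t,(403,283.5),.103),tri((303,194.5),(403,283.5)))
pad=at_z(t,(403,283.5),.103)
# tray rim corners & yoke corners for heading
f=lambda u,v,z:at_z(t,(365+u/4,155+v/4),z)
a,b=f(185,40,.040),f(338,82,.040); print('rim',a,b,np.linalg.norm(a-b),(a+b)/2)
d=(a+b)/2-pad;print('len pad->front rim (exp .283)',np.hypot(*d[:2]),np.degrees(np.arctan2(d[1],d[0])))
e=a-b;print(np.degrees(np.arctan2(-e[0],e[1])))
s=bot.observe();R=np.array(s['ee_rot']);p=np.array(s['position'])
h=np.arctan2(d[1],d[0]);g=pad-0.001*np.array([np.cos(h),np.sin(h),0]);g[2]=.103+.025+.05
T=np.c_[[np.cos(h),np.sin(h),0],[np.sin(h),-np.cos(h),0],[0,0,-1]]
print('goal',g,'shift',R.T@(g-p)/.3,'turn',Ro.from_matrix(R.T@T).as_rotvec()/np.pi)
```

```text
[ 0.4308167  -0.19314225  0.103     ] [ 0.43013097 -0.19319934  0.09938001]
rim [ 0.7145045  -0.21903489  0.04      ] [ 0.69158024 -0.31143339  0.04      ] 0.09519980747648497 [ 0.70304237 -0.26523414  0.04      ]
len pad->front rim (exp .283) 0.2816097589182716 -14.83280468643994
-13.933849471406765
goal [ 0.42985002 -0.19288625  0.178     ] shift [ 1.05551568 -0.83618041  0.25989695] turn [-3.67118763e-04  5.80463607e-05  2.13476532e-01]
```

```bash
python3 -m creep '[[0.15,-0.12,0,0,0,0.035,-1],[0.3,-0.24,0,0,0,0.07,-1],[0.45,-0.36,0,0,0,0.105,-1],[0.6,-0.48,0,0,0,0.14,-1],[0.75,-0.6,0,0,0,0.175,-1],[0.88,-0.7,0,0,0,0.2,-1],[0.97,-0.77,0,0,0,0.2135,-1],[1,-0.8,0,0,0,0.2135,-1],[1,-0.8,0,0,0,0.2135,-1]]'
python3 - <<'E'
from h import *
from bench import bot
from scipy.spatial.transform import Rotation as Ro
s=bot.observe();R=np.array(s['ee_rot']);p=np.array(s['position'])
h=np.radians(-14.6);g=np.array([.4296,-.1929,.178])
T=np.c_[[np.cos(h),np.sin(h),0],[np.sin(h),-np.cos(h),0],[0,0,-1]]
print(bot.finger_overhang,s['finger_gap'],s['qpos'],s['force'],'shift',R.T@(g-p)/.3,'turn',Ro.from_matrix(R.T@T).as_rotvec()/np.pi)
E
```

```text
time_s: 1.23
position: [0.419, -0.2097, 0.2561]
ee_rot: [[0.967, -0.254, -0.0], [-0.254, -0.967, -0.0], [-0.0, 0.0, -1.0]]
force: [0.2, -0.4, -0.2]
finger_gap: -0.0004
grasp_force: 0.0
0.025 -0.00040406703462803685 [-7.44037616e-01 -2.99008921e-01 -2.82309466e-01  1.58766321e+00
 -2.56228931e-04  2.65457245e+00] [ 0.21843997 -0.38034884 -0.21027426] shift [ 0.01995331 -0.06305952  0.2604147 ] turn [ 4.70424009e-05  8.53187585e-05 -7.00064178e-04]
```

Move over the pad and stop with the fingertips about 20 mm above it, then look.

```bash
python3 -m creep '[[0.02,-0.063,0,0,0,0,-1],[0.02,-0.063,0.12,0,0,0,-1],[0.02,-0.063,0.25,0,0,0,-1],[0.02,-0.063,0.36,0,0,0,-1],[0.02,-0.063,0.36,0,0,0,-1],[0.02,-0.063,0.36,0,0,0,-1]]'
python3 - <<'E'
from h import *
from bench import bot
o=np.zeros((600,800,3),np.uint8)
c=bot.read_camera('scene');np.savez('scene1.npz',**c);o[:480,:500]=cv2.resize(c['color'][150:246,250:350,::-1],None,fx=5,fy=5,interpolation=2)
c=bot.read_camera('top');o[:480,502:798]=cv2.resize(c['color'][220:340,365:439,::-1],None,fx=4,fy=4,interpolation=2)
cv2.imwrite('pics/near.png',o)
E
```

```text
time_s: 1.98
position: [0.4298, -0.1942, 0.1496]
ee_rot: [[0.966, -0.257, 0.001], [-0.257, -0.966, -0.001], [0.001, 0.001, -1.0]]
force: [0.8, -0.3, 0.5]
finger_gap: -0.0002
grasp_force: 0.0
```

View pics/near.png

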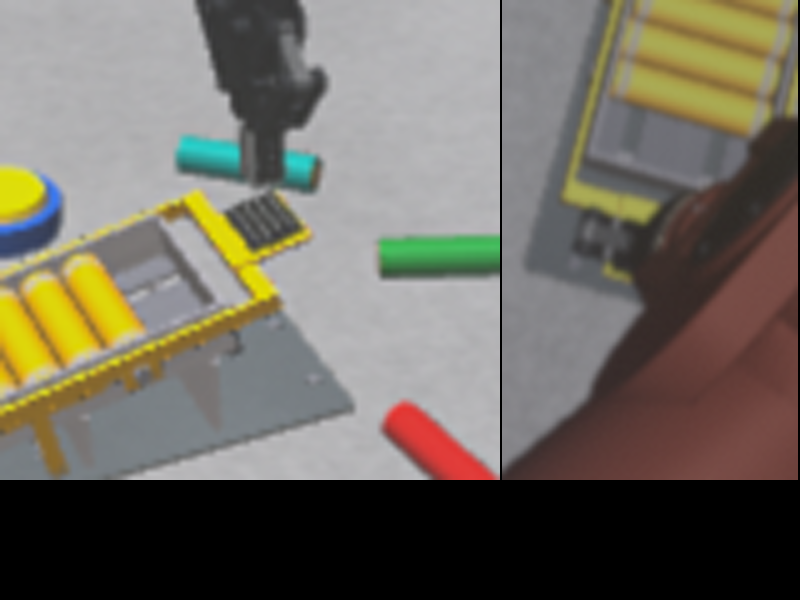

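The closed fingertips are centred over the yellow pad: in the crop the tips are at (262,183) and the pad at (265,220), with nothing else under them. Pressing now.

```bash
python3 -m creep '[[0,0,0.04,0,0,0,-1],[0,0,0.065,0,0,0,-1],[-0.003,0,0.085,0,0,0,-1],[-0.007,0,0.1,0,0,0,-1],[-0.011,0,0.115,0,0,0,-1],[-0.016,0,0.135,0,0,0,-1],[-0.02,0,0.15,0,0,0,-1],[-0.02,0,0.15,0,0,0,-1]]'
```

```text
time_s: 3.08
position: [0.4242, -0.1917, 0.1035]
ee_rot: [[0.967, -0.256, 0.001], [-0.256, -0.967, -0.0], [0.001, 0.0, -1.0]]
force: [0.3, 0.4, 6.0]
finger_gap: 0.0003
grasp_force: 3.0
```

```bash
python3 -m creep '[[-0.002,0,0.007,0,0,0,-1],[-0.003,0,0.012,0,0,0,-1],[-0.003,0,0.012,0,0,0,-1]]'
```

```text
time_s: 3.45
position: [0.4237, -0.1916, 0.1003]
ee_rot: [[0.967, -0.256, 0.002], [-0.256, -0.967, -0.001], [0.002, 0.0, -1.0]]
force: [1.4, 1.0, 5.8]
finger_gap: 0.0002
grasp_force: 2.9
```

```bash
python3 -m creep '[[-0.001,0,0.006,0,0,0,-1],[-0.002,0,0.012,0,0,0,-1],[-0.002,0,0.012,0,0,0,-1]]'
```

```text
time_s: 3.82
position: [0.4237, -0.1917, 0.099]
ee_rot: [[0.967, -0.255, 0.003], [-0.255, -0.967, -0.002], [0.004, 0.001, -1.0]]
force: [-3.9, 6.6, 24.4]
finger_gap: 0.0001
grasp_force: 12.9
```

Force rose to 24 N at z = 0.099, which is the rigid stop at the height expected. I'll hold there and look.

```bash
python3 -m creep '[[0,0,-0.003,0,0,0,-1],[0,0,-0.003,0,0,0,-1],[0,0,-0.003,0,0,0,-1],[0,0,-0.003,0,0,0,-1],[0,0,-0.003,0,0,0,-1],[0,0,-0.003,0,0,0,-1],[0,0,-0.003,0,0,0,-1],[0,0,-0.003,0,0,0,-1]]'
python3 - <<'E'
from h import *
from bench import bot
o=np.zeros((600,800,3),np.uint8)
c=bot.read_camera('scene');o[:480,:560]=cv2.resize(c['color'][160:280,190:330,::-1],None,fx=4,fy=4,interpolation=2)
c=bot.read_camera('top');o[:480,562:797]=cv2.resize(c['color'][150:310,370:448,::-1],(235,480),interpolation=2)
cv2.imwrite('pics/press.png',o)
E
```

```text
time_s: 4.82
position: [0.4237, -0.1916, 0.0993]
ee_rot: [[0.967, -0.255, 0.003], [-0.255, -0.967, -0.002], [0.004, 0.001, -1.0]]
force: [-1.7, 4.7, 18.7]
finger_gap: -0.0002
grasp_force: 9.6
```

View pics/press.png

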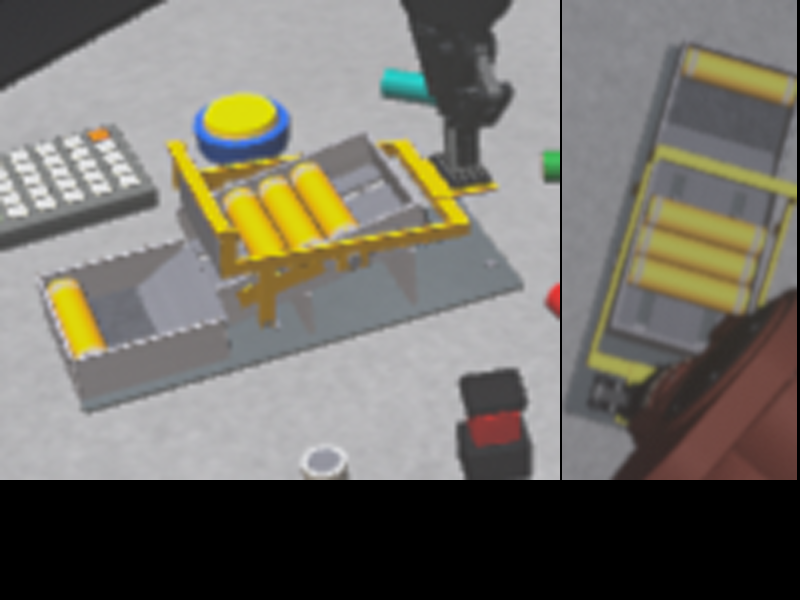

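The picture shows the lever fully down, one roll at the far end of the tray at crop (75,318), and three rolls held back by the pins. Next I release along the reverse arc and lift clear.

```bash
python3 -m creep '[[0.003,0,-0.015,0,0,0,-1],[0.007,0,-0.03,0,0,0,-1],[0.012,0,-0.05,0,0,0,-1],[0.016,0,-0.065,0,0,0,-1],[0.02,0,-0.08,0,0,0,-1],[0.023,0,-0.095,0,0,0,-1],[0.025,0,-0.115,0,0,0,-1],[0.025,0,-0.16,0,0,0,-1],[0.025,0,-0.25,0,0,0,-1],[0.025,0,-0.4,0,0,0,-1],[0.025,0,-0.4,0,0,0,-1],[0.025,0,-0.4,0,0,0,-1],[0.025,0,-0.4,0,0,0,-1],[0.025,0,-0.4,0,0,0,-1],[0.025,0,-0.4,0,0,0,-1],[0.025,0,-0.4,0,0,0,-1]]'
python3 - <<'E'
from h import *
from bench import bot
o=np.zeros((600,800,3),np.uint8)
c=bot.read_camera('scene');o[:480,:560]=cv2.resize(c['color'][160:280,190:330,::-1],None,fx=4,fy=4,interpolation=2)
c=bot.read_camera('top');o[:480,562:797]=cv2.resize(c['color'][150:310,370:448,::-1],(235,480),interpolation=2)
cv2.imwrite('pics/rel.png',o)
E
```

```text
time_s: 6.92
position: [0.4296, -0.193, 0.2168]
ee_rot: [[0.967, -0.256, -0.0], [-0.256, -0.967, 0.0], [-0.0, -0.0, -1.0]]
force: [0.6, 0.2, 0.5]
finger_gap: 0.0001
grasp_force: 0.0
```

View pics/rel.png

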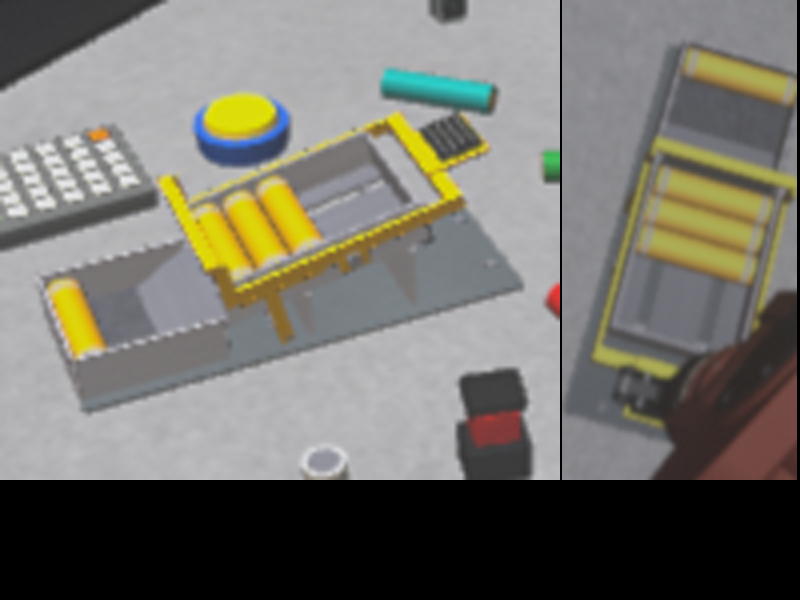

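The pad is back up at crop (452,138), the gate is shut with the next roll resting against it, and one roll is in the tray. The robot is clear.

```bash
python3 -c "
from bench import bot
print(bot.close_job())"
```

```text
the job is handed in; nothing more can be done
None
```

The job is handed in: one yellow roll is in the catch tray, the pad is back up, the next roll rests against the shut gate, and the robot touched nothing but the pad (about 7 s of the 32 s allowed).

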